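Lock the yoghurt crate onto the serving counter

TASK

Take the wooden mallet from the serving tray and, holding it, drive the locking pin of the dock that has the crate of yoghurts in it fully home, hitting the pin with the mallet only. Leave the empty dock's pin up, and stand the mallet back upright on the tray.

Things in the scene. Friction and masses are not known exactly. Their poses are not given: they have to be found in the camera images.
- mallet: Wooden pounding mallet, 0.2 to 0.4 kg, standing on its striking face, handle straight up in line with the head. Round head 56 mm across, 50 high; round handle 26 mm across from 50 to 127 mm up, then a 32 mm pommel, top at 137. Grip the handle from above about 100 mm up. Origin: centre of the striking face (underside); z along the handle, up.
- loaded_pin: Pin to drive: brass cap 30 mm across, 8 thick, on the steel bridge before the black crate of yoghurt pots (crate wall 72 mm beyond the pin, 91 high). Origin: centre of the cap's top, 81 to 85 mm above the counter at the start, 67 when home (cap on the 59 mm high bridge). Slides straight down; light spring and friction resist with 6 to 9 N, more if hit fast; stays where left.
- spare_pin: The like brass-capped pin of the empty dock (bare plate, no crate), to be left up. Origin: centre of the cap's top, 85 mm above the counter. The docks stand side by side, 220 to 360 mm between the pins, either one on the left; bridges 56 by 70 mm, on the robot's side.
- tray: Pale fixed serving tray, 220 mm (x) by 310 mm (y); floor 5 mm above the counter, rim 14. Origin: centre of the underside. The mallet stands in a row along tray y, about 100 mm apart and in any order, with a turned wooden peppermill (150 tall, 54 across, wavy outline) and a steel beaker (85 tall, 68 across).
Mind the look-alikes: they are no part of the job. Leave any blue or yellow look-alike of the mallet alone.

How it is judged:
By the outcome, as a careful person would: the job done as asked, in the order asked, and still so for the second after the job is handed in, with the robot touching nothing.
It also fails if it takes over 48 s, if anything falls off the work surface, if the arm or the gripper's body presses on something with over 40 N, if the wrist force passes 120 N, or if a joint passes its speed limit or range.

ROBOT

A 6-joint arm with a two-finger parallel gripper is mounted at the origin on the work surface. World frame = base frame: x ahead of the robot, y to its left, z up, the work surface at z = 0. Lengths are in m, angles in rad, forces in N, time in s.
With the tool pointing down it reaches from about 0.375 to 0.9 m from the base axis. Payload 3.1 kg.
Tool frame: the origin (TCP) lies midway between the tips of the shut fingers; the grasp point (between the pads) lies 19 mm behind it; z points along the fingers, y is the line along which they close (so a half turn about z gives the same grasp; the last joint's range is limited). The gripper opens to 87 mm and grips with 3 to 60 N. Pads are 19 mm wide; open, the fingers measure 117 mm over their backs; the gripper's body (75 mm by 190 mm) begins 51 mm behind the grasp point.
Start: joints at [1.145, 0.527, 1.433, -0, 1.181, -0.178], TCP at [0.153, 0.606, 0.223] pointing down, gripper open.
Joint ranges: [-3.08, 3.08], [-0.75, 2.2], [0.22, 2.44], [-1.43, 4.57], [0, 2.65], [-2.85, 2.85]. Speed limits (rad/s): [2.79, 2.79, 3.14, 3.14, 3.14, 3.14].

INTERFACE

Orientations are given as a unit quaternion [x, y, z, w].
In Python, from rig import status, imaging, order gives the robot as it stands.
- The arm moves only by the tool arm_command, never from a script. Its argument "deltas" is one flat list of numbers, 5 for each row, row after row: the opening, from -1 (shut) to 1 (fully open), so that 0 is half open, then the shift along the tool's x, y, z in m, then the turn about the tool's z in rad. In form: [gripper, tx, ty, tz, roll, gripper, tx, ty, tz, roll, ...]. A call has 1 to 12 rows; each row shifts and turns the commanded pose from where the row before left it, along the tool's axes as they then stand; what a row does not reach is not made up. A row lasts 1/8 s, in which the tool goes at most 62.5 mm and 10.7 degrees, less where a joint would pass 70% of its speed; a pose out of reach is approached as far as the arm can. A call with a gripper value outside its range is refused whole. The fingers move at their own pace and stop on an object; "newtons" is the grip in N (left out, the last holds). Time passes only in rows, so rows that do not move let the fingers close. It gives the time, the measured TCP pose, the force, the opening and the grip force at its end, in the units of the state.
- status.get_obs(): the state, without advancing time (a new reading comes with each control period).
- imaging.camera(name): name is "side" or "top"; returns (picture, depth): 420x560x3 uint8, red, green, blue; 420x560 float32, m along the optical axis (not along the pixel's ray), 0 where there is no reading.
- imaging.camera_params(name): a dict with "intrinsics" (3x3 intrinsics, pixels), "k1" (the pictures are not rectified: a ray, as slopes to the right and down, at radius r is drawn at 1 + k1 r^2 times it, then the intrinsics apply), "camera_from_world" (4x4, takes a point from world to camera coordinates). Camera axes: x right, y up, looking along -z (the intrinsics and any distortion apply to the point x, -y, -z); pixel columns grow to the right and rows downward; lengths in m; the calibration is good to about 2 mm. A picture is of the moment at which its call begins. camera_params takes no time and is no camera call.
- order.hand_in(): hands the job in; it is judged then, once.
The state is a dict: "time": time; "q": joint angles; "joint_velocities": joint speeds; "joint_torque": joint torques, N m; "position": TCP position; "tool_rot": TCP orientation; "ft_force": force on the tool from outside, world axes, zero at the start; "moment": the same for the moment, N m; "grip_width": finger opening in m; "grip_force": force on a finger pad.
Only numpy, scipy, OpenCV 4.12 (cv2) and the standard library are available. Lean on these libraries where they do the work, as an engineer would, in place of code of your own. Each camera call takes 0.05 s, during which the arm holds its last target. There are 200 camera calls.

## Working session

There is one attempt and no reset: what is moved stays moved. The work goes in short steps, Python scripts to look and compute and a tool call to move; the robot and the scene stay as the last step left them, time stands still between calls to the robot, and variables do not carry over. Pictures are saved under pics/ and viewed, at most 10 in all, crops included, and the job is handed in when it is done.

Besides the shell and the picture viewer there is one more tool, called after "Call:" as name(argument=value, ...) on one line, values as JSON. arm_command: Moves the arm, as the interface text tells. Its arguments: {"type":"object","properties":{"deltas":{"type":"array"},"newtons":{"type":"number"}},"required":["deltas"]}

```bash
mkdir -p pics; cat > h.py <<'E'
import numpy as np, cv2
from rig import status, imaging, order
def snap(n):
    p,d=imaging.camera(n); np.savez('/tmp/'+n,p=p,d=d); return p,d
def world(n,d):
    """world point per pixel, from depth"""
    c=imaging.camera_params(n);K=np.array(c["intrinsics"]);T=np.linalg.inv(np.array(c["camera_from_world"]))
    v,u=np.mgrid[:420,:560].astype(float)
    s=cv2.undistortPoints(np.stack([u.ravel(),v.ravel()],1)[:,None],K,np.array([c["k1"],0,0,0.])).reshape(420,560,2)
    P=np.stack([s[...,0]*d,-s[...,1]*d,-d],-1)
    return P@T[:3,:3].T+T[:3,3]
def ray(n,uv,z):
    c=imaging.camera_params(n);K=np.array(c["intrinsics"]);T=np.linalg.inv(np.array(c["camera_from_world"]))
    s=cv2.undistortPoints(np.array([[uv]],float),K,np.array([c["k1"],0,0,0.])).ravel()
    r=T[:3,:3]@[s[0],-s[1],-1];o=T[:3,3];return o+r*(z-o[2])/r[2]
E
python3 - <<'E'
from h import *
for n in("top","side"):
    p,d=snap(n);cv2.imwrite(f'pics/{n}0.png',p[...,::-1]);print(imaging.camera_params(n))
print(status.get_obs())
E
```

```text
{'intrinsics': array([[427.55765343,   0.        , 277.33420724],
       [  0.        , 427.55765343, 207.95238392],
       [  0.        ,   0.        ,   1.        ]]), 'k1': -0.1341636658241258, 'camera_from_world': array([[ 0.00958181, -0.99994965,  0.00297969, -0.04525147],
       [ 0.99026815,  0.0099027 ,  0.13881976, -0.45657855],
       [-0.13884228,  0.00162054,  0.99031318, -1.06058067],
       [ 0.        ,  0.        ,  0.        ,  1.        ]])}
{'intrinsics': array([[504.17116749,   0.        , 281.36949188],
       [  0.        , 504.17116749, 211.51499347],
       [  0.        ,   0.        ,   1.        ]]), 'k1': -0.01714676553613764, 'camera_from_world': array([[-0.97953817, -0.20048352,  0.01764467,  0.42953134],
       [ 0.16161935, -0.73133772,  0.6625891 , -0.12304774],
       [-0.11993398,  0.65188304,  0.74877523, -1.09727087],
       [ 0.        ,  0.        ,  0.        ,  1.        ]])}
{'time': 0.1, 'q': array([ 1.14450616e+00,  5.28380749e-01,  1.43379649e+00,  6.62597944e-08,
        1.18142966e+00, -1.78485928e-01]), 'joint_velocities': array([-0.00088236, -0.00240301, -0.00148275,  0.00111641, -0.00117426,
        0.0001387 ]), 'joint_torque': array([-5.62310615e-04, -4.40988421e+01, -1.77149302e+01,  6.34641806e-02,
        5.33944450e-02, -3.74153717e-05]), 'position': array([0.15297413, 0.60528758, 0.22165777]), 'tool_rot': array([ 1.23585293e-01,  9.92333443e-01, -9.61419408e-04, -2.99951440e-04]), 'ft_force': array([-0.14542258, -0.84119454,  0.67093325]), 'moment': array([-0.05473266,  0.03162152,  0.02154005]), 'grip_force': 0.0, 'grip_width': 0.08720341738480833}
```

View pics/top0.png

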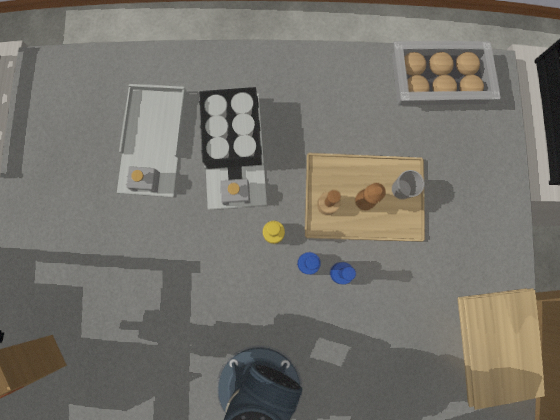

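View pics/side0.png

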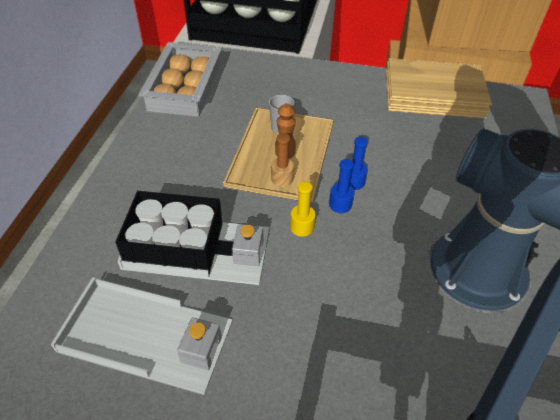

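The top view shows the mallet at about (330,200), peppermill (372,195), beaker (409,183), loaded pin (234,189) and spare pin (138,176). Yellow and blue look-alikes stand at (273,232), (309,263) and (343,273). In the side view the mallet head is at about (283,172).

```bash
python3 - <<'E'
from h import *
W={};
for n in("top","side"):
    f=np.load(f'/tmp/{n}.npz');W[n]=world(n,f['d']);p=f['p']
    hsv=cv2.cvtColor(p,cv2.COLOR_RGB2HSV)
    w=W[n]
    def clus(m,name,minA=12):
        k,l,s,c=cv2.connectedComponentsWithStats(m.astype(np.uint8))
        for i in range(1,k):
            if s[i,4]>=minA:
                q=w[l==i];print(n,name,c[i].round(1),s[i,4],'mean',q.mean(0).round(4),'mid',((q.min(0)+q.max(0))/2).round(4),'z',np.percentile(q[:,2],[2,98]).round(3))
    H,S,V=hsv[...,0],hsv[...,1],hsv[...,2]
    rob=(w[...,0]>.3)&(w[...,0]<.75)
    clus((H>8)&(H<22)&(S>150)&(V>120)&rob&(w[...,1]>0.02)&(w[...,2]>.06),'cap')
    tr=rob&(w[...,1]<0.0)&(w[...,1]>-.42)
    clus(tr&(w[...,2]>.025),'trayobj',30)
    clus(tr&(w[...,2]>.13),'high',8)
    clus(tr&(w[...,2]>.04)&(w[...,2]<.058)&(S>50),'headtop',8)
    clus((H>100)&(H<130)&(S>150)&(V>80)&(w[...,2]>.02)&(w[...,0]>.2),'blue',30); clus((H>24)&(H<34)&(S>200)&(w[...,2]>.02),'yel',30)
E
cat > /tmp/c.py <<'E'
import cv2
a=cv2.imread('pics/top0.png')[140:250,110:440];cv2.imwrite('pics/topc.png',cv2.resize(a,None,fx=2.4,fy=2.4,interpolation=2))
E
python3 /tmp/c.py
```

```text
top trayobj [409.7  99.3] 49 mean [ 0.7377 -0.3811  0.0814] mid [ 0.5276 -0.2289  0.5846] z [0.056 0.106]
top trayobj [409.4 183.7] 499 mean [ 0.5166 -0.3731  0.0699] mid [ 0.4268 -0.2212  0.5696] z [0.026 0.091]
top trayobj [370.5 195.5] 533 mean [ 0.4777 -0.263   0.1112] mid [ 0.407  -0.1656  0.5697] z [0.032 0.155]
top trayobj [329.3 201.5] 442 mean [ 0.4662 -0.1669  0.0864] mid [ 0.4022 -0.1188  0.5695] z [0.033 0.144]
top trayobj [273.3 231.1] 396 mean [ 0.3923 -0.0317  0.0902] mid [ 0.3646 -0.0317  0.5712] z [0.042 0.139]
top trayobj [309.  261.7] 367 mean [ 0.3203 -0.1171  0.0932] mid [ 0.3226 -0.0936  0.5729] z [0.045 0.14 ]
top trayobj [342.3 266.7] 153 mean [ 0.309  -0.1994  0.0729] mid [ 0.3107 -0.2024  0.0829] z [0.036 0.139]
top high [376.3 191.4] 262 mean [ 0.4809 -0.2682  0.1513] mid [ 0.4045 -0.1656  0.6257] z [0.139 0.156]
top high [333.7 196. ] 141 mean [ 0.4699 -0.1699  0.1478] mid [ 0.3954 -0.1124  0.6239] z [0.137 0.145]
top high [273.2 227.7] 149 mean [ 0.3965 -0.0315  0.1363] mid [ 0.3971 -0.0311  0.1361] z [0.133 0.14 ]
top high [312.  262.1] 149 mean [ 0.3184
[... 1992 characters left out ...]
66 -0.2618  0.0489] mid [ 0.4666 -0.2637  0.0491] z [0.04  0.058]
side headtop [282.3 168.6] 273 mean [ 0.4699 -0.1598  0.0516] mid [ 0.4719 -0.1661  0.049 ] z [0.041 0.057]
side headtop [352.1 172.3] 22 mean [ 0.3029 -0.1867  0.0488] mid [ 0.3029 -0.1867  0.0484] z [0.041 0.056]
side headtop [340.1 193.7] 237 mean [ 0.3226 -0.1098  0.0485] mid [ 0.3229 -0.1159  0.0486] z [0.041 0.056]
side headtop [302.5 216.6] 308 mean [ 0.3957 -0.0214  0.0486] mid [ 0.3966 -0.0279  0.0487] z [0.041 0.056]
side blue [349.7 175.6] 1375 mean [ 0.3071 -0.1443  0.0772] mid [0.307  0.2444 0.4578] z [0.023 0.137]
side yel [302.9 209.5] 783 mean [ 0.3953 -0.0161  0.0775] mid [0.3661 0.3304 0.4578] z [0.023 0.138]
```

View pics/topc.png

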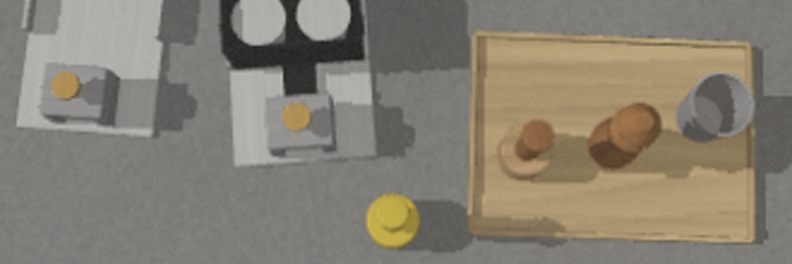

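```bash
python3 - <<'E'
from h import *
for uv,z in(((233,188.4),.083),((137.2,175.4),.085),((333.7,196),.142)): print(ray("top",uv,z).round(4))
for uv,z in(((247,230.5),.083),((196.8,330.2),.085),((283,138.3),.14)): print(ray("side",uv,z).round(4))
E
```

```text
[0.4972 0.0685 0.083 ]
[0.528  0.3094 0.085 ]
[ 0.4708 -0.1706  0.142 ]
[0.4984 0.0711 0.083 ]
[0.529  0.3134 0.085 ]
[ 0.4714 -0.1673  0.14  ]
```

Call:
arm_command(deltas=[1, 0, 0, 0, 0.165, 1, 0, 0, 0, 0.165, 1, 0, 0, 0, 0.165, 1, 0, 0, 0, 0.165, 1, 0, 0, 0, 0.165, 1, 0, 0, 0, 0.165, 1, 0, 0, 0, 0.165, 1, 0, 0, 0, 0.168])

```text
time: 1.1
position: [0.1531, 0.6055, 0.222]
tool_rot: [0.709, 0.705, -0.001, 0.0]
ft_force: [-0.1, 0.4, -0.4]
grip_width: 0.0872
grip_force: 0.0
```

Call:
arm_command(deltas=[1, -0.036, 0.03, 0, 0, 1, -0.036, 0.03, 0, 0, 1, -0.036, 0.03, 0, 0, 1, -0.036, 0.03, 0, 0, 1, -0.036, 0.03, 0, 0, 1, -0.036, 0.03, 0, 0, 1, -0.036, 0.03, 0, 0, 1, -0.036, 0.03, 0, 0, 1, -0.036, 0.03, 0, 0, 1, -0.036, 0.03, 0, 0])

```text
time: 2.35
position: [0.4539, 0.2445, 0.2223]
tool_rot: [0.707, 0.707, -0.0, -0.0]
ft_force: [0.8, 0.3, 0.1]
grip_width: 0.0867
grip_force: 0.0
```

Call:
arm_command(deltas=[1, -0.046, 0.002, 0, 0, 1, -0.046, 0.002, 0, 0, 1, -0.046, 0.002, 0, 0, 1, -0.046, 0.002, 0, 0, 1, -0.046, 0.002, 0, 0, 1, -0.046, 0.002, 0, 0, 1, -0.046, 0.002, 0, 0, 1, -0.046, 0.002, 0, 0, 1, -0.046, 0.001, 0, 0, 1, 0, 0, 0, 0])

```text
time: 3.6
position: [0.4707, -0.1713, 0.2224]
tool_rot: [0.709, 0.706, -0.0, 0.001]
ft_force: [0.6, 1.5, -0.5]
grip_width: 0.0869
grip_force: 0.0
```

```bash
python3 - <<'E'
from h import *
o=status.get_obs();print(o['position'],o['tool_rot'],o['q'])
p,d=snap("side");cv2.imwrite('pics/side1.png',cv2.resize(p[60:220,200:400,::-1],None,fx=3,fy=3))
E
```

```text
[ 0.47070252 -0.17128649  0.22235868] [ 7.08673879e-01  7.05535864e-01 -9.36468857e-05  6.84035408e-04] [-5.72158968e-01  3.61170850e-01  1.73955534e+00 -5.51446600e-04
  1.03957013e+00 -5.67442090e-01]
```

View pics/side1.png

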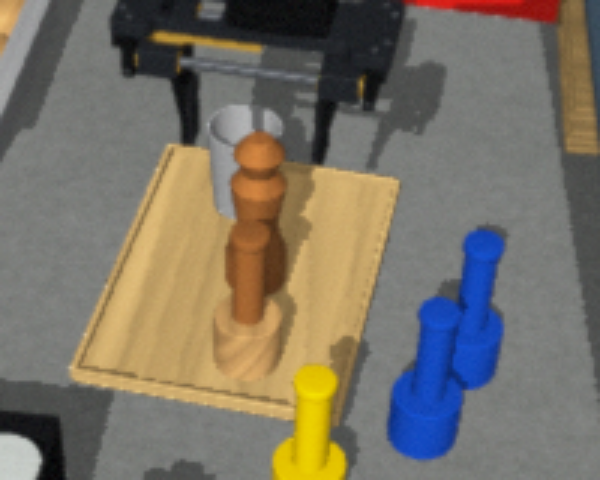

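The gripper is above the tray, wide side along x. The mallet stands at crop (248,290), with clear space for the fingers on both sides.

Call:
arm_command(deltas=[1, 0.002, 0, 0.025, 0, 1, 0, 0, 0.025, 0, 1, 0, 0, 0.025, 0, 1, 0, 0, 0.025, 0, 1, 0, 0, 0.02, 0, 1, 0, 0, 0.013, 0, 1, 0, 0, 0, 0, -1, 0, 0, 0, 0, -1, 0, 0, 0, 0, -1, 0, 0, 0, 0, -1, 0, 0, 0, 0, -1, 0, 0, 0, 0], newtons=50)

```text
time: 5.15
position: [0.4703, -0.1662, 0.0897]
tool_rot: [0.707, 0.707, 0.0, 0.0]
ft_force: [0.3, -0.6, 0.6]
grip_width: 0.0449
grip_force: 0.0
```

Call:
arm_command(deltas=[-1, 0, 0, 0, 0, -1, 0, 0, 0, 0, -1, 0, 0, 0, 0, -1, 0, 0, 0, 0, -1, 0, 0, 0, 0])

```text
time: 5.78
position: [0.4705, -0.1662, 0.0896]
tool_rot: [0.707, 0.707, 0.0, 0.0]
ft_force: [1.3, 0.7, -0.3]
grip_width: 0.0295
grip_force: 50.0
```

Call:
arm_command(deltas=[-1, 0, 0, -0.01, 0, -1, 0, 0, -0.02, 0, -1, 0, 0, -0.03, 0, -1, 0, 0, -0.03, 0, -1, 0, 0, -0.025, 0, -1, 0, 0, -0.015, 0, -1, 0, 0, 0, 0], newtons=55)

```text
time: 6.65
position: [0.4703, -0.1661, 0.2206]
tool_rot: [0.707, 0.707, 0.0, 0.001]
ft_force: [-0.1, -0.6, -3.0]
grip_width: 0.0297
grip_force: 55.0
```

```bash
python3 - <<'E'
from h import *
o=status.get_obs();print(o['position'],o['tool_rot'],o['ft_force'],o['grip_width'])
p,d=snap("side");w=world("side",d)
cv2.imwrite('pics/side2.png',cv2.resize(p[60:220,200:400,::-1],None,fx=3,fy=3))
m=(abs(w[...,0]-.47)<.06)&(abs(w[...,1]+.166)<.045)
for lo,hi in((.12,.13),(.13,.14),(.14,.15),(.15,.16),(.16,.175),(.175,.185),(.185,.2)):
    q=w[m&(w[...,2]>lo)&(w[...,2]<hi)]
    if len(q):print(lo,len(q),'x',np.percentile(q[:,0],[3,50,97]).round(4),'y',np.percentile(q[:,1],[3,97]).round(4))
print(w[m&(w[...,2]>.08)][:,2].min())
E
```

```text
[ 0.47029256 -0.1661431   0.22064336] [7.07074498e-01 7.07138441e-01 1.58753048e-04 9.24731248e-04] [-0.09659169 -0.6105261  -2.96024881] 0.029678773052239635
0.13 20 x [0.4464 0.4702 0.4934] y [-0.1641 -0.1434]
0.14 82 x [0.4442 0.4652 0.4939] y [-0.1691 -0.1425]
0.15 74 x [0.445 0.467 0.492] y [-0.1665 -0.1419]
0.16 127 x [0.4444 0.4672 0.4945] y [-0.1653 -0.1431]
0.175 143 x [0.4442 0.4638 0.4951] y [-0.1834 -0.1423]
0.185 187 x [0.4475 0.472  0.4956] y [-0.1873 -0.1461]
0.13422052023238928
```

View pics/side2.png

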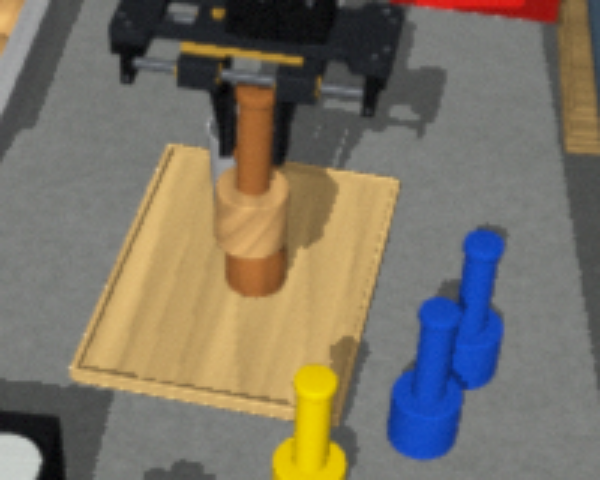

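The mallet is held upright at about crop (255,160), clear of the tray. Next, over the loaded pin.

Call:
arm_command(deltas=[-1, 0.02, 0.002, 0, 0, -1, 0.04, 0.005, 0, 0, -1, 0.04, 0.005, 0, 0, -1, 0.04, 0.005, 0, 0, -1, 0.04, 0.005, 0, 0, -1, 0.035, 0.004, 0, 0, -1, 0.024, 0.002, 0, 0, -1, 0, 0, 0.02, 0, -1, 0, 0, 0.015, 0, -1, 0, 0, 0, 0])

```text
time: 7.95
position: [0.4958, 0.0743, 0.1827]
tool_rot: [0.707, 0.707, -0.002, -0.002]
ft_force: [-0.2, -0.0, -3.2]
grip_width: 0.0292
grip_force: 55.0
```

```bash
python3 - <<'E'
from h import *
o=status.get_obs();print(o['position'],o['tool_rot'],o['ft_force'])
p,d=snap("side");w=world("side",d)
cv2.imwrite('pics/side3.png',cv2.resize(p[120:320,120:320,::-1],None,fx=3,fy=3))
m=(abs(w[...,0]-.498)<.06)&(abs(w[...,1]-.07)<.045)
for lo,hi in((.1,.11),(.11,.12),(.12,.13),(.13,.14)):
    q=w[m&(w[...,2]>lo)&(w[...,2]<hi)]
    if len(q):print(lo,len(q),'x',np.percentile(q[:,0],[3,50,97]).round(4),'y',np.percentile(q[:,1],[3,97]).round(4))
E
```

```text
[0.49583517 0.07425147 0.18266183] [ 0.70681632  0.7073906  -0.00178411 -0.00245809] [-0.16740348 -0.00739637 -3.24240338]
0.1 73 x [0.4698 0.4871 0.5183] y [0.0758 0.099 ]
0.11 93 x [0.47   0.4905 0.519 ] y [0.0765 0.0992]
0.12 87 x [0.4694 0.4908 0.5183] y [0.075  0.0992]
0.13 90 x [0.4699 0.488  0.5191] y [0.0762 0.0993]
```

View pics/side3.png

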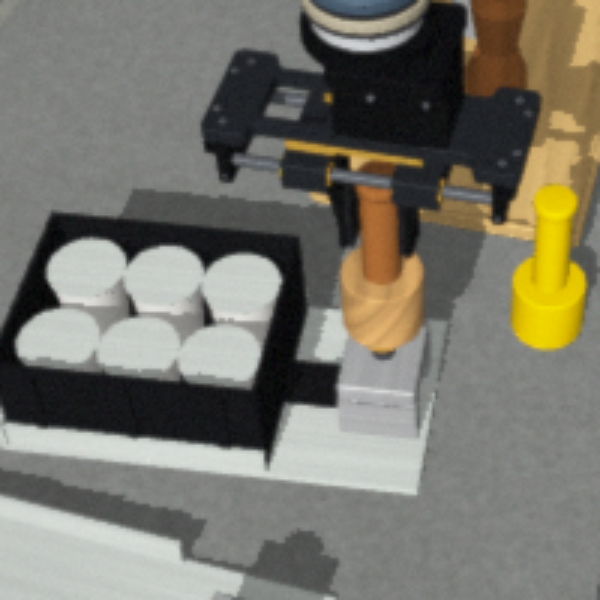

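The mallet head hovers over the bridge at crop (383,330), about 3 mm short in x. I'll correct that and press slowly.

Call:
arm_command(deltas=[-1, -0.001, 0.003, 0.004, 0, -1, 0, 0, 0.004, 0, -1, 0, 0, 0.003, 0, -1, 0, 0, 0.003, 0, -1, 0, 0, 0.003, 0, -1, 0, 0, 0.003, 0, -1, 0, 0, 0.003, 0, -1, 0, 0, 0.003, 0, -1, 0, 0, 0.002, 0])

```text
time: 9.12
position: [0.5018, 0.0719, 0.1568]
tool_rot: [0.707, 0.707, 0.0, 0.001]
ft_force: [-0.7, -0.5, 4.0]
grip_width: 0.0295
grip_force: 55.0
```

Call:
arm_command(deltas=[-1, 0, 0, 0.002, 0, -1, 0, 0, 0.002, 0, -1, 0, 0, 0.001, 0])

```text
time: 9.5
position: [0.5017, 0.0718, 0.1517]
tool_rot: [0.707, 0.707, 0.0, 0.0]
ft_force: [0.6, 0.1, 5.9]
grip_width: 0.0298
grip_force: 55.0
```

Call:
arm_command(deltas=[-1, 0, 0, 0.001, 0, -1, 0, 0, 0.001, 0])

```text
time: 9.75
position: [0.5027, 0.0718, 0.151]
tool_rot: [0.707, 0.707, 0.001, 0.001]
ft_force: [-0.8, 1.1, 17.6]
grip_width: 0.0298
grip_force: 55.0
```

Call:
arm_command(deltas=[-1, 0, 0, 0.001, 0, -1, 0, 0, 0, 0])

```text
time: 10.0
position: [0.5031, 0.0718, 0.1509]
tool_rot: [0.707, 0.707, 0.002, 0.002]
ft_force: [-1.5, 0.9, 19.0]
grip_width: 0.0297
grip_force: 55.0
```

Call:
arm_command(deltas=[-1, 0, 0, -0.005, 0, -1, 0, 0, -0.01, 0, -1, 0, 0, -0.02, 0, -1, 0, 0, -0.025, 0, -1, -0.02, 0, -0.01, 0, -1, -0.04, -0.004, 0, 0, -1, -0.04, -0.005, 0, 0, -1, -0.04, -0.005, 0, 0, -1, -0.04, -0.005, 0, 0, -1, -0.03, -0.005, 0, 0, -1, -0.02, -0.004, 0, 0, -1, 0, 0, 0, 0])

```text
time: 11.5
position: [0.4727, -0.1591, 0.218]
tool_rot: [0.708, 0.706, -0.0, -0.001]
ft_force: [0.1, 0.5, -3.2]
grip_width: 0.0297
grip_force: 55.0
```

```bash
python3 - <<'E'
from h import *
o=status.get_obs();print(o['position'],o['tool_rot'],o['ft_force'])
p,d=snap("side");w=world("side",d)
cv2.imwrite('pics/side4.png',cv2.resize(p[60:380,140:400,::-1],None,fx=1.8,fy=1.8))
hsv=cv2.cvtColor(p,cv2.COLOR_RGB2HSV);H,S,V=cv2.split(hsv)
m=(H>8)&(H<22)&(S>150)&(V>120)&(w[...,2]>.05)&(w[...,2]<.1)&(w[...,0]>.45)
for y in(.07,.312):
    q=w[m&(abs(w[...,1]-y)<.03)];print('cap',len(q),q.mean(0),np.percentile(q[:,2],[5,50,95]))
x,y,z=o['position']
m=(abs(w[...,0]-x)<.06)&(abs(w[...,1]-y)<.045)
for lo in np.arange(z-.09,z-.02,.01):
    q=w[m&(w[...,2]>lo)&(w[...,2]<lo+.01)]
    if len(q):print(lo.round(3),len(q),'x',np.percentile(q[:,0],[3,97]).round(4),'y',np.percentile(q[:,1],[3,97]).round(4),q[:,2].min().round(4))
E
```

```text
[ 0.47274329 -0.15914054  0.21802038] [ 7.08036246e-01  7.06175874e-01 -2.16229551e-04 -5.12474990e-04] [ 0.08252348  0.46112566 -3.19304164]
cap 127 [0.4989099  0.07054994 0.06599794] [0.06239992 0.06621267 0.06888351]
cap 198 [0.52915157 0.31307742 0.08426128] [0.0815222  0.08420111 0.08710164]
0.128 27 x [0.4484 0.4904] y [-0.1611 -0.139 ] 0.1323
0.138 78 x [0.4465 0.4998] y [-0.166  -0.1383] 0.1381
0.148 91 x [0.447  0.4995] y [-0.1606 -0.1383] 0.1481
0.158 78 x [0.4465 0.5   ] y [-0.164  -0.1381] 0.1583
0.168 86 x [0.4468 0.4978] y [-0.1625 -0.1381] 0.1682
0.178 242 x [0.4483 0.4978] y [-0.1808 -0.1393] 0.178
0.188 43 x [0.4606 0.4847] y [-0.1628 -0.1516] 0.1885
0.198 43 x [0.4606 0.4846] y [-0.1622 -0.152 ] 0.1981
```

View pics/side4.png

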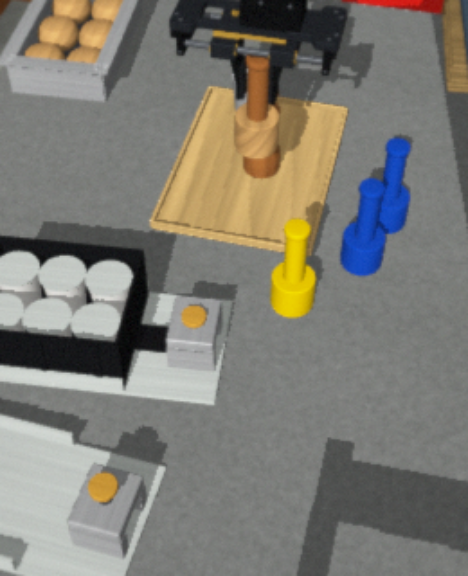

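The loaded cap (crop 193,316) sits at about 67 mm, so it is home. The spare cap (103,488) is still up at 85 mm. The mallet is upright over the tray, so I'll lower it to its old spot.

Call:
arm_command(deltas=[-1, -0.004, -0.001, 0.02, 0, -1, 0, 0, 0.03, 0, -1, 0, 0, 0.03, 0, -1, 0, 0, 0.02, 0, -1, 0, 0, 0.012, 0, -1, 0, 0, 0.006, 0, -1, 0, 0, 0.003, 0, -1, 0, 0, 0.002, 0, -1, 0, 0, 0.002, 0, -1, 0, 0, 0, 0])

```text
time: 12.8
position: [0.4723, -0.1622, 0.0937]
tool_rot: [0.707, 0.707, 0.0, 0.0]
ft_force: [-0.4, 0.5, -2.2]
grip_width: 0.0296
grip_force: 55.0
```

Call:
arm_command(deltas=[-1, 0, 0, 0.001, 0, -1, 0, 0, 0.001, 0, -1, 0, 0, 0.001, 0, -1, 0, 0, 0, 0])

```text
time: 13.3
position: [0.4722, -0.1621, 0.0904]
tool_rot: [0.707, 0.707, -0.0, -0.0]
ft_force: [0.3, -0.6, -1.9]
grip_width: 0.0296
grip_force: 55.0
```

Call:
arm_command(deltas=[-1, 0, 0, 0.001, 0, -1, 0, 0, 0, 0])

```text
time: 13.55
position: [0.4725, -0.1622, 0.0896]
tool_rot: [0.707, 0.707, 0.0, 0.0]
ft_force: [0.4, -0.1, -2.1]
grip_width: 0.0294
grip_force: 55.0
```

Call:
arm_command(deltas=[-1, 0, 0, 0.001, 0, -1, 0, 0, 0, 0])

```text
time: 13.8
position: [0.4731, -0.1625, 0.0894]
tool_rot: [0.707, 0.707, 0.0, 0.001]
ft_force: [1.2, 0.9, 4.4]
grip_width: 0.0297
grip_force: 55.0
```

Call:
arm_command(deltas=[-0.3, 0, 0, 0, 0, 0, 0, 0, 0, 0, 0.5, 0, 0, 0, 0, 1, 0, 0, 0, 0, 1, 0, 0, 0, 0, 1, 0, 0, 0, 0, 1, 0, 0, 0, 0, 1, 0, 0, 0, 0], newtons=20)

```text
time: 14.8
position: [0.4722, -0.1621, 0.0885]
tool_rot: [0.707, 0.707, -0.0, -0.0]
ft_force: [-0.6, -0.1, -0.4]
grip_width: 0.0854
grip_force: 0.0
```

Call:
arm_command(deltas=[1, 0, 0, -0.01, 0, 1, 0, 0, -0.02, 0, 1, 0, 0, -0.03, 0, 1, 0, 0, -0.03, 0, 1, 0, 0, -0.03, 0, 1, 0, 0, -0.02, 0, 1, 0, 0, -0.01, 0, 1, 0, 0, 0, 0])

```text
time: 15.8
position: [0.4724, -0.1622, 0.2392]
tool_rot: [0.707, 0.707, 0.0, 0.001]
ft_force: [0.8, 0.7, 0.1]
grip_width: 0.0873
grip_force: 0.0
```

```bash
python3 - <<'E'
from h import *
o=status.get_obs();print(o['position'],o['ft_force'],o['grip_width'],o['time'])
p,d=snap("side");w=world("side",d)
cv2.imwrite('pics/side5.png',cv2.resize(p[60:380,140:400,::-1],None,fx=1.8,fy=1.8))
m=(abs(w[...,0]-.473)<.04)&(abs(w[...,1]+.165)<.04)
for lo,hi in((.01,.045),(.06,.12),(.134,.15)):
    q=w[m&(w[...,2]>lo)&(w[...,2]<hi)];print(lo,len(q),np.percentile(q[:,0],[3,97]).mean(),np.percentile(q[:,1],[3,97]),q[:,2].max())
E
```

```text
[ 0.47241473 -0.16220291  0.23919557] [0.80120448 0.67714405 0.13286941] 0.08727290609031942 15.8
0.01 224 0.47295995032083404 [-0.16472523 -0.13802777] 0.04446341459139802
0.06 202 0.4736006939863547 [-0.16597794 -0.15225363] 0.11977402841620122
0.134 122 0.4734738936609044 [-0.17884834 -0.14995103] 0.144835429068773
```

View pics/side5.png

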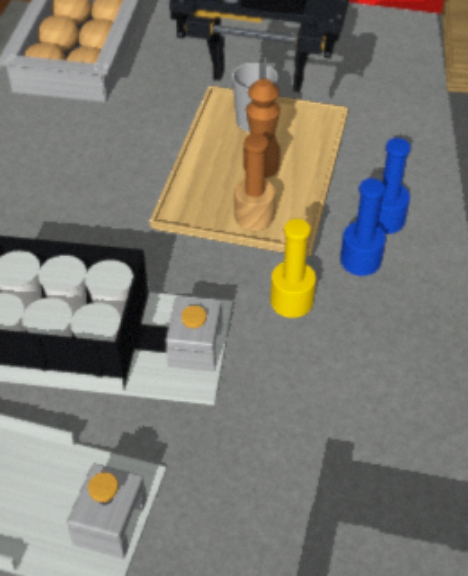

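The mallet stands upright on the tray (crop 254,190), the loaded pin is home, the spare pin is up, and the gripper is clear.

```bash
python3 -c "
from rig import order
print(order.hand_in())"
```

```text
the job is handed in; nothing more can be done
None
```

I drove the loaded dock's pin home with the mallet (cap measured at about 67 mm), left the spare pin up at about 85 mm, stood the mallet back upright on the tray and handed the job in at about 16 s; no verdict came back.

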